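# Shut the filler caps and pull the waste-ink cassette

## Robot

A 6-joint arm with a two-finger parallel gripper is mounted at the origin on the work surface. World frame = base frame: x ahead of the robot, y to its left, z up, the work surface at z = 0. Lengths are in mm, angles in degrees, forces in N, time in s.
With the tool pointing down it reaches from about 300 to 850 mm from the base axis. Payload 4.2 kg.
Tool frame: the origin (TCP) lies at the very end of the fingers, on their centre line; the grasp point (between the pads) lies 19 mm behind it; z points along the fingers, y is the line along which they close (so a half turn about z gives the same grasp; the last joint's range is limited). The gripper opens to 91 mm and grips with 3 to 60 N. Pads are 32 mm wide; open, the fingers measure 118 mm over their backs; the gripper's body (76 mm by 178 mm) begins 60 mm behind the grasp point.
Start: joints at [73.854, 18.312, 89.639, -0, 72.044, -1.146], TCP at [148.824, 555.426, 185.776] pointing down, gripper open.
Joint ranges: [-177.97, 177.97], [-48.28, 115.42], [12.27, 149.76], [-77.06, 257.06], [2.81, 150.46], [-146.56, 146.56]. Speed limits (degrees/s): [147.25, 147.25, 180, 180, 180, 180].

## Interface

Orientations are given as [roll, pitch, yaw] about the fixed x, y, z axes, in that order (R = Rz(yaw) Ry(pitch) Rx(roll)).
In Python, from workcell import env, eyes gives the robot as it stands.
- The arm moves only by the tool send_rows, never from a script. Its argument "targets" is text: rows parted by semicolons, each of 7 numbers parted by spaces: the shift along the tool's x, y, z in m, then the turn, a rotation vector about the tool's x, y, z in degrees, then the opening in per cent of the stroke, from 0 (shut) to 100 (fully open). A call has 1 to 12 rows; each row is the pose to reach, as a shift and turn from the pose commanded when the call began, along the tool's axes at that moment; what a row does not reach only later rows make up. A row lasts 1/12 s, in which the tool goes at most 41.7 mm and 7.16 degrees, less where a joint would pass 70% of its speed; a pose out of reach is approached as far as the arm can. A call with a gripper value outside its range is refused whole. The fingers move at their own pace and stop on an object; "grip_force" is the grip in N (left out, the last holds). Time passes only in rows, so rows that repeat a pose let the fingers close. It gives the time, the measured TCP pose, the force, the opening and the grip force at its end, in the units of the state.
- env.state(): the state, without advancing time (a new reading comes with each control period).
- eyes.grab_frame(name): name is "scene" or "top"; returns a dict with "image" (480x640x3 uint8, blue, green, red), "fovy" (degrees; the focal length in pixels is half the picture's height over the tangent of half this angle, whatever the lens; pixels are square), "cx", "cy" (the principal point, pixels), "D" ([k1, k2, p1, p2, k3] as OpenCV has them; the pictures are not rectified), "eye" and "attitude" of the camera in the world. Camera axes: x right, y up, looking along -z (the intrinsics and any distortion apply to the point x, -y, -z); pixel columns grow to the right and rows downward; lengths in mm; the calibration is good to about 2 mm. A picture is of the moment at which its call begins. There is no depth.
- env.job_done(): hands the job in; it is judged then, once.
The state is a dict: "time_s": time; "qpos": joint angles; "qvel": joint speeds; "effort": joint torques, N m; "ee_pos": TCP position; "ee_rot": TCP orientation; "force": force on the tool from outside, world axes, zero at the start; "torque": the same for the moment, N m; "gripper_width": finger opening in mm; "gripper_force": force on a finger pad.
Only numpy, scipy, OpenCV 4.12 (cv2) and the standard library are available. Lean on these libraries where they do the work, as an engineer would, in place of code of your own. Each camera call takes 0.05 s, during which the arm holds its last target. There are 200 camera calls.

## Task

The printer has just been topped up: first press shut the flip caps that still stand open on its colour filler tubes. Then pinch the two orange catches on the sides of the waste-ink cassette together, lift the cassette straight out with its foot at least 5 cm above the printer's top, and finish while holding it there, upright, still and with both catches pinched in. Leave the other things on the desk and on the printer where they are.

Things in the scene. Friction and masses are not known exactly. Their poses are not given: they have to be found in the camera images.
- printer: White portable desk printer, cover off: a block 170 (x) x 320 (y) x 60 mm high, fixed. Origin: centre of its underside; z up, y along its long side, -x its front with the paper slot. Its flat top is 60 mm above the desk; the cassette's bay is at y = -85 mm; three filler tubes stand on a dark panel at y = +35, +77 and +119 mm (colours in any order), all at x = 0.
- cassette_center (a point): Centre, half-way up, of the dark grey waste-ink cassette: 60 mm (x), 102 high, body at most 34 wide (y) above the printer, 0.15 to 0.27 kg. Axes as the printer's. Seated: 61 mm above the desk, foot 51 mm below, 50 mm deep in the bay. Catch barbs hook 5 mm under the bay's lips: it lifts only with both catches pinched in, then slides straight up with 1.5 mm of play.
- pad_left (a point): Centre of the outer face of the orange finger pad (32 mm along x, 32 high) of the catch on the cassette's +y side: 27 mm above and, when out, 27 mm to +y of the cassette's centre. Both pads: 54 mm across when out, 40 mm fully pinched in. The pad's lower edge is 11 mm above the printer's top, its upper edge 9 mm below the cassette's top.
- pad_right (a point): The same for the catch on the cassette's -y side.
- catch_left (a joint): Inward travel in m of the catch on the cassette's +y side: 0 out (hooked), 0.007 fully pinched in; its barb is clear of the lip from about 0.005 to 0.0065, depending on the play. Springs out: 3 N at the start, 6.5 N fully in.
- catch_right (a joint): The same for the catch on the -y side.
- cap_cyan (a joint): Angle of the cyan flip cap in rad: 0 is fully shut, about 1.57 upright, at most 2.1 open. A stiff hinge (about 0.4 N at the cap's middle) keeps it where it is left; it has no spring and does not latch.
- cyan_hinge (a point): Hinge of the cyan cap, on the far side (+x of the printer) of its tube (28 mm across), 85 mm above the desk; axes as the printer's, hinge line along y. Shut, the cap is a disc 28 mm across, 7 thick, from this height up, centred 16 mm to -x of here, with a thumb lip out to 35 mm. Open, it stands over the hinge, outer face to +x; behind it is free space over the printer's flat top.
- cap_magenta (a joint): Angle of the magenta flip cap in rad: 0 is fully shut, about 1.57 upright, at most 2.1 open. A stiff hinge (about 0.4 N at the cap's middle) keeps it where it is left; it has no spring and does not latch.
- magenta_hinge (a point): Hinge of the magenta cap, on the far side (+x of the printer) of its tube (28 mm across), 85 mm above the desk; axes as the printer's, hinge line along y. Shut, the cap is a disc 28 mm across, 7 thick, from this height up, centred 16 mm to -x of here, with a thumb lip out to 35 mm. Open, it stands over the hinge, outer face to +x; behind it is free space over the printer's flat top.
- cap_yellow (a joint): Angle of the yellow flip cap in rad: 0 is fully shut, about 1.57 upright, at most 2.1 open. A stiff hinge (about 0.4 N at the cap's middle) keeps it where it is left; it has no spring and does not latch.
- yellow_hinge (a point): Hinge of the yellow cap, on the far side (+x of the printer) of its tube (28 mm across), 85 mm above the desk; axes as the printer's, hinge line along y. Shut, the cap is a disc 28 mm across, 7 thick, from this height up, centred 16 mm to -x of here, with a thumb lip out to 35 mm. Open, it stands over the hinge, outer face to +x; behind it is free space over the printer's flat top.
- usb_stick: Black USB stick 53x18x9 mm lying on the printer's top by the front edge: to be left alone. Origin: centre of its underside.
- mug: Blue mug, 80 mm across, 92 high: to be left alone. Origin: centre of its underside.
- mouse: Black mouse 100x60x32 mm: to be left alone. Origin: centre of its underside.
- charger_brick: Black charger brick 110x48x30 mm: to be left alone. Origin: centre of its underside.
- tape_roll: Yellow roll of tape, 80 mm across, 20 high, lying: to be left alone. Origin: centre of its underside.
- stapler: Red stapler 130x34x41 mm: to be left alone. Origin: centre of its underside.
- pen_pot: Black pen pot with pens, 76 mm across, 165 high with the pens: to be left alone. Origin: centre of its underside.
There are look-alikes about, which are no part of the job. What is shaped like the part that bears cassette_center but green or pink is not meant.

How it is judged:
By the outcome, as a careful person would: the job done as asked, in the order asked, and still so for the second after the job is handed in, while the arm keeps its last pose, push and grip.
It also fails if it takes over 66 s, if anything falls off the work surface, if the arm or the gripper's body presses on something with over 40 N, if the wrist force passes 120 N, or if a joint passes its speed limit or range.

## Working session

There is one attempt and no reset: what is moved stays moved. The work goes in short steps, Python scripts to look and compute and a tool call to move; the robot and the scene stay as the last step left them, time stands still between calls to the robot, and variables do not carry over. Pictures are saved under pics/ and viewed, at most 10 in all, crops included, and the job is handed in when it is done.

Besides the shell and the picture viewer there is one more tool, called after "Request:" as name(argument=value, ...) on one line, values as JSON. send_rows: Moves the arm, as the interface text tells. Its arguments: {"type":"object","properties":{"targets":{"type":"string"},"grip_force":{"type":"number"}},"required":["targets"]}

```bash
mkdir -p pics; cat > h.py <<'E'
import numpy as np, cv2
from workcell import env, eyes
from scipy.spatial.transform import Rotation as R
def grab(n):
    f=eyes.grab_frame(n); return f
def K(f):
    fl=240/np.tan(np.radians(f["fovy"])/2); return np.array([[fl,0,f["cx"]],[0,fl,f["cy"]],[0,0,1.]])
def att(f):
    a=np.array(f["attitude"],float); return a if a.shape==(3,3) else R.from_euler('xyz',a,degrees=True).as_matrix()
def ray(f,uv):
    p=cv2.undistortPoints(np.array(uv,float).reshape(-1,1,2),K(f),np.array(f["D"],float)).reshape(-1,2)
    d=np.c_[p[:,0],-p[:,1],-np.ones(len(p))]@att(f).T
    return np.array(f["eye"],float),d
def onz(f,uv,z):
    e,d=ray(f,uv); return e+d*((z-e[2])/d[:,2])[:,None]
def proj(f,P):
    c=(np.array(P,float).reshape(-1,3)-np.array(f["eye"]))@att(f); c=c*[1,-1,-1]
    return cv2.projectPoints(c,np.zeros(3),np.zeros(3),K(f),np.array(f["D"],float))[0].reshape(-1,2)
E
python3 - <<'E'
from h import *
for n in("scene","top"):
    f=grab(n); cv2.imwrite(f"pics/{n}0.png",f["image"]); print(n,f["eye"],f["attitude"],f["fovy"],f["cx"],f["cy"],f["D"])
print(env.state())
E
```

```text
scene [ 932.44253591  388.42422834 1095.50459574] [ 31.27526651  -0.18229715 130.44041372] 43.300611023595266 326.3614227775177 242.83460813720893 [-0.16958368  0.          0.          0.          0.        ]
top [ 366.80326779  -31.46750318 1151.03247385] [  5.20213047  -0.13956203 -88.86227031] 45.93819611581838 304.7033739954578 248.3773779709103 [-0.06007751  0.          0.          0.          0.        ]
{'time_s': 0.1, 'qpos': array([ 7.38539976e+01,  1.83474082e+01,  8.96979345e+01, -2.29709498e-03,
        7.20434459e+01, -1.14468276e+00]), 'qvel': array([-0.0654396 , -0.11729468, -0.09431838, -0.09564061,  0.02262259,
        0.11284407]), 'effort': array([-1.33598161e-03, -4.13328266e+01, -2.32506108e+01,  7.27978698e-02,
        4.22447501e-02, -6.03528611e-05]), 'ee_pos': array([148.70062331, 554.94144108, 185.02013467]), 'ee_rot': array([-1.79911185e+02,  4.09925412e-04,  1.64999391e+02]), 'force': array([-0.67799637, -0.05317572, -1.00059266]), 'torque': array([-0.04188369, -0.07412427,  0.00787158]), 'gripper_force': 0.0, 'gripper_width': 91.3549552887181}
```

View pics/scene0.png

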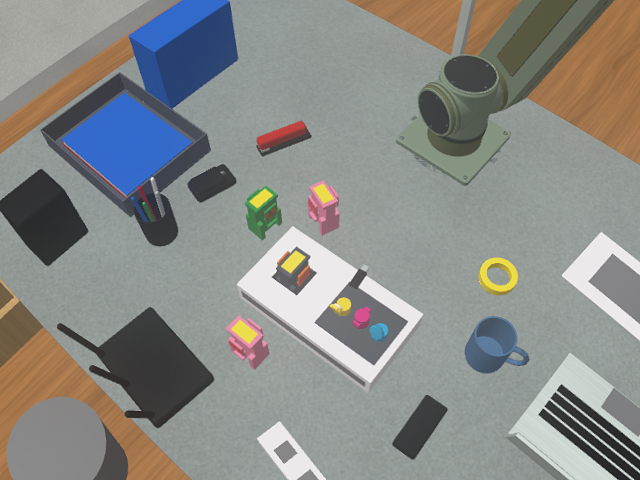

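View pics/top0.png

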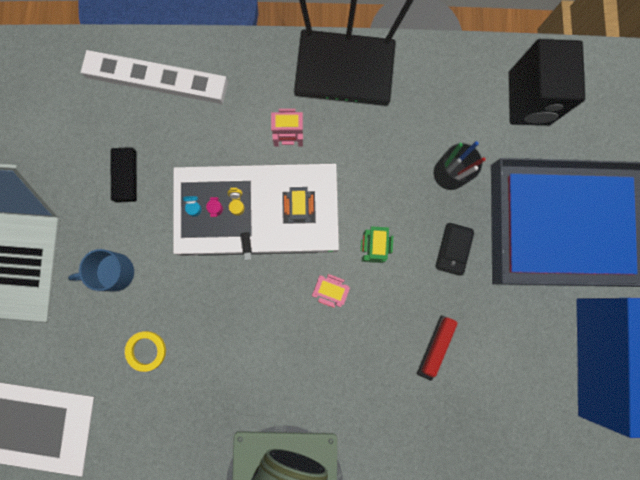

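The scene view shows the dark grey cassette with orange catches at (293,265), and green (263,210) and pink (322,205), (247,342) look-alikes standing on the desk. The top view has the cassette at (299,205), filler tubes at (192,205), (214,207), (236,203), and the USB stick at (246,245). Only the dark grey one sits in the printer's bay, so it is the one meant. Next I'll take enlarged crops to confirm it and check the caps.

```bash
python3 - <<'E'
from h import *
s=cv2.imread("pics/scene0.png"); t=cv2.imread("pics/top0.png")
a=cv2.resize(s[225:395,230:430],(660,561)[0:2],interpolation=cv2.INTER_CUBIC)
b=cv2.resize(t[155:265,165:345],None,fx=4.4,fy=4.4,interpolation=cv2.INTER_CUBIC)
cv2.imwrite("pics/c1.png",a); cv2.imwrite("pics/c2.png",b)
f=grab("top")
# printer top: white
im=f["image"]; hsv=cv2.cvtColor(im,cv2.COLOR_BGR2HSV)
m=((hsv[...,1]<25)&(hsv[...,2]>205)).astype(np.uint8); roi=np.zeros_like(m); roi[150:270,160:350]=1; m*=roi
m=cv2.morphologyEx(m,cv2.MORPH_OPEN,np.ones((3,3)))
c=max(cv2.findContours(m,0,2)[0],key=cv2.contourArea)
P=onz(f,c.reshape(-1,2),60)[:,:2].astype(np.float32)
r=cv2.minAreaRect(P); print(r, cv2.boxPoints(r)); print(cv2.minAreaRect(c))
def blob(lo,hi,z,name):
    m=cv2.inRange(hsv,lo,hi)*roi
    n,l,st,ce=cv2.connectedComponentsWithStats(m)
    for i in range(1,n):
        if st[i,4]>15: print(name,st[i],ce[i].round(1),onz(f,ce[i],z).round(1))
blob((20,120,120),(35,255,255),112,"yel");blob((5,120,100),(17,255,255),88,"org")
blob((90,120,100),(110,255,255),92,"cy");blob((155,120,100),(175,255,255),92,"mag")
E
```

```text
((543.4085083007812, 66.06343841552734), (168.76852416992188, 317.3436584472656), 2.4476733207702637) [[452.32486 220.98672]
 [465.8776  -96.06743]
 [634.4922  -88.85985]
 [620.93945 228.1943 ]]
((254.82395935058594, 208.2540283203125), (85.56880950927734, 163.5941162109375), 88.69805145263672)
yel [228 187  14   8  60] [234.7 190.1] [[567.8 100.4 112. ]]
yel [292 191  14  24 315] [298.2 202.5] [[546.8 -18.3 112. ]]
yel [229 198  15  17 197] [235.9 206.4] [[537.2  97.2 112. ]]
org [284 195   6  20  91] [286.1 205. ] [[545.5   4.8  88. ]]
org [309 194   5  20  87] [311.  204.2] [[548.2 -42.5  88. ]]
cy [183 196  15   5  70] [190.1 198. ] [[554.8 187.3  92. ]]
cy [185 202  16  14 164] [192.6 208.5] [[534.8 181.7  92. ]]
mag [206 197  17  20 239] [213.8 206.6] [[539.2 141.5  92. ]]
```

View pics/c1.png

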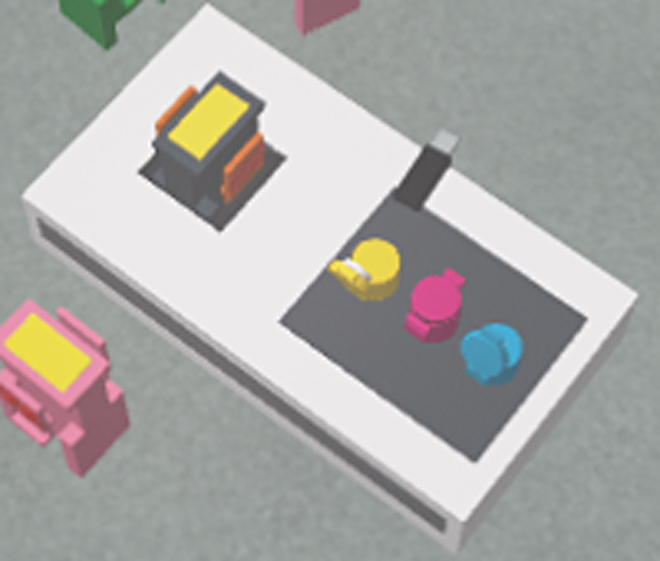

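View pics/c2.png

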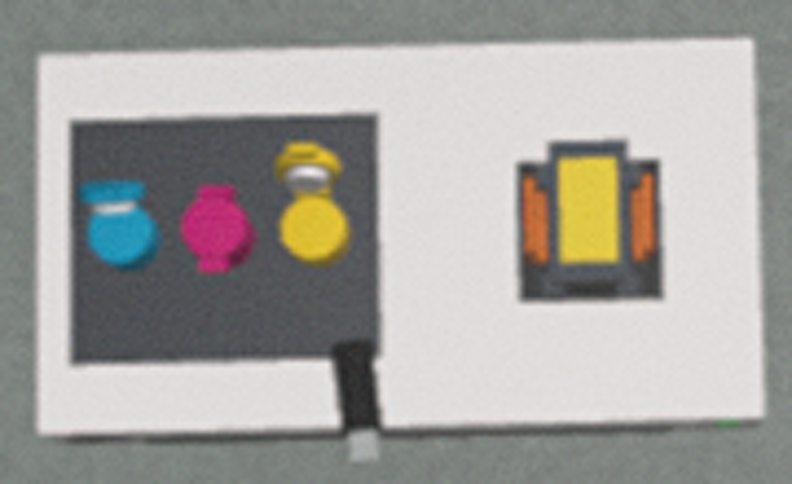

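The crops confirm the dark grey cassette with orange catches, sitting in the bay. The printer's yaw is +2.45° and its centre is about (543.4, 66.1), which puts the cassette at (547, -18.5). Magenta (214,207) is shut. Cyan (190,198) and yellow (235,190) stand open towards +x. I'll start by going behind the yellow cap.

Request:
send_rows(targets="-0.562 -0.317 0 0 0 -17.4 0;-0.562 -0.317 0 0 0 -17.4 0;-0.562 -0.317 0 0 0 -17.4 0;-0.562 -0.317 0 0 0 -17.4 0;-0.562 -0.317 0 0 0 -17.4 0;-0.562 -0.317 0 0 0 -17.4 0;-0.562 -0.317 0 0 0 -17.4 0;-0.562 -0.317 0 0 0 -17.4 0;-0.562 -0.317 0 0 0 -17.4 0;-0.562 -0.317 0 0 0 -17.4 0;-0.562 -0.317 0 0 0 -17.4 0;-0.562 -0.317 0 0 0 -17.4 0", grip_force=10)

```text
time_s: 1.15
ee_pos: [503.9, 206.6, 185.6]
ee_rot: [180.0, -0.0, -177.6]
force: [0.2, 1.5, 0.1]
gripper_width: 14.2
gripper_force: 0.0
```

Request:
send_rows(targets="-0.100 -0.105 0 0 0 0 0;-0.100 -0.105 0 0 0 0 0;-0.100 -0.105 0 0 0 0 0;-0.100 -0.105 0 0 0 0 0;-0.100 -0.105 0 0 0 0 0;-0.100 -0.105 0 0 0 0 0")

```text
time_s: 1.65
ee_pos: [607.3, 106.8, 184.9]
ee_rot: [180.0, -0.1, -177.7]
force: [-0.6, -0.4, -0.9]
gripper_width: 0.9
gripper_force: 0.0
```

Request:
send_rows(targets="-0.004 -0.003 0.04 0 0 0 0;-0.004 -0.003 0.08 0 0 0 0;-0.004 -0.003 0.087 0 0 0 0;-0.004 -0.003 0.087 0 0 0 0;-0.004 -0.003 0.087 0 0 0 0")

```text
time_s: 2.07
ee_pos: [611.5, 105.9, 100.0]
ee_rot: [180.0, 0.1, -177.5]
force: [-0.8, -0.0, -0.2]
gripper_width: 0.4
gripper_force: 0.0
```

```bash
python3 - <<'E'
from h import *
f=grab("scene");g=grab("top")
a=cv2.resize(f["image"][240:380,300:440],None,fx=4,fy=4,interpolation=3)[:, :400]
b=cv2.resize(g["image"][160:260,165:265],None,fx=4,fy=4,interpolation=3)
b=cv2.copyMakeBorder(b,0,160,0,0,0); cv2.imwrite("pics/d.png",np.hstack([a,b]))
E
```

```text
(no output)
```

View pics/d.png

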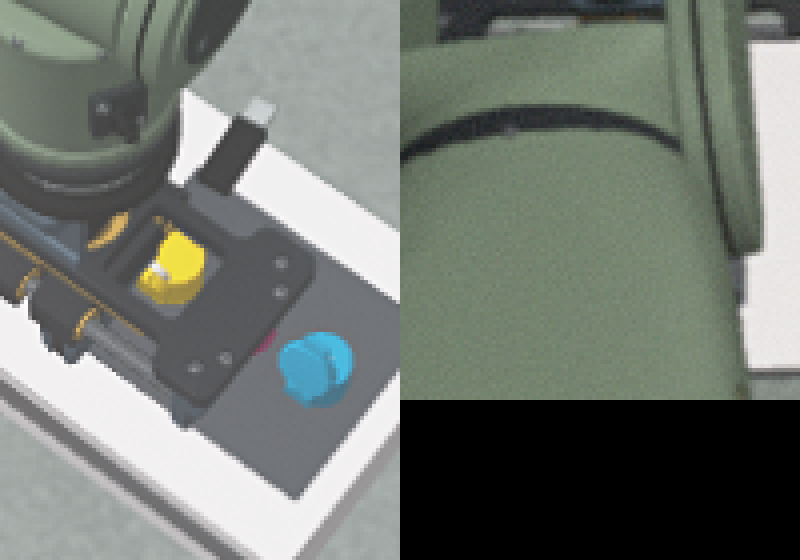

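The gripper is behind the yellow cap, and the cap is still open and untouched at about (180,265) in the crop. Now I'll sweep it towards -x.

Request:
send_rows(targets="0.010 0 0 0 0 0 0;0.020 0 0 0 0 0 0;0.030 0 0 0 0 0 0;0.040 0 0 0 0 0 0;0.048 0 0 0 0 0 0;0.056 0 0 0 0 0 0;0.064 0 0 0 0 0 0;0.070 0 0 0 0 0 0;0.070 0 0 0 0 0 0")

```text
time_s: 2.92
ee_pos: [540.0, 101.8, 98.8]
ee_rot: [-180.0, -0.1, -177.6]
force: [-0.5, 0.1, 0.1]
gripper_width: 0.4
gripper_force: 0.0
```

Request:
send_rows(targets="0 0 0.003 0 0 0 0;0 0 0.005 0 0 0 0;0 0 0.006 0 0 0 0;0 0 0.007 0 0 0 0;0 0 0.007 0 0 0 0")

```text
time_s: 3.33
ee_pos: [541.5, 101.9, 91.3]
ee_rot: [180.0, -0.0, -177.6]
force: [-1.1, -0.1, -0.5]
gripper_width: 0.8
gripper_force: 0.0
```

Request:
send_rows(targets="0 0 0.001 0 0 0 0;0 0 0.002 0 0 0 0;0 0 0.003 0 0 0 0;0 0 0.003 0 0 0 0")

```text
time_s: 3.67
ee_pos: [541.3, 101.9, 88.5]
ee_rot: [180.0, -0.0, -177.6]
force: [0.8, 0.9, -0.1]
gripper_width: 0.4
gripper_force: 0.0
```

Request:
send_rows(targets="0 0 -0.04 0 0 0 0;-0.06 0 -0.08 0 0 0 0;-0.10 -0.04 -0.095 0 0 0 0;-0.10 -0.08 -0.095 0 0 0 0;-0.10 -0.12 -0.095 0 0 0 0;-0.10 -0.16 -0.095 0 0 0 0;-0.10 -0.16 -0.095 0 0 0 0")

```text
time_s: 4.25
ee_pos: [648.9, -58.1, 183.9]
ee_rot: [-179.9, 0.1, -177.7]
force: [0.1, 0.8, -0.1]
gripper_width: 0.6
gripper_force: 0.0
```

```bash
python3 - <<'E'
from h import *
f=grab("scene");g=grab("top")
a=cv2.resize(f["image"][260:400,300:440],None,fx=4,fy=4,interpolation=3)[:, :400]
b=cv2.resize(g["image"][160:260,165:265],None,fx=4,fy=4,interpolation=3)
b=cv2.copyMakeBorder(b,0,160,0,0,0); cv2.imwrite("pics/e.png",np.hstack([a,b]))
E
```

```text
(no output)
```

View pics/e.png

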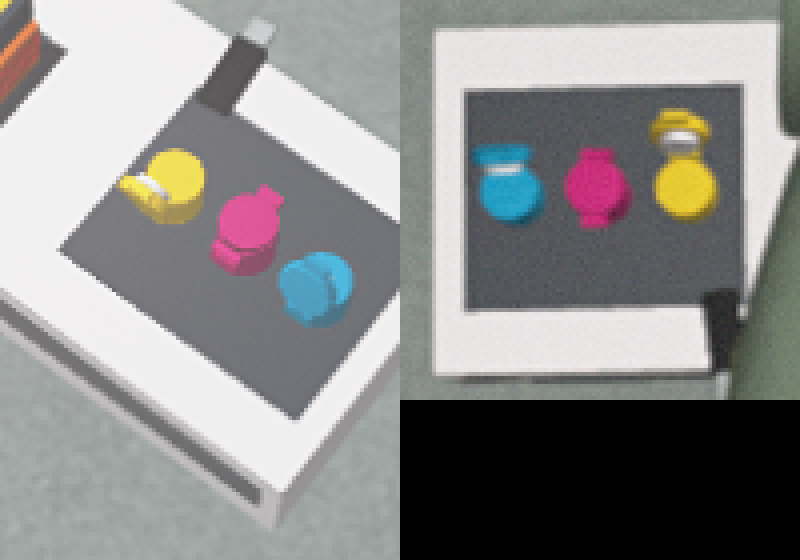

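The yellow cap hasn't moved: it is still open at crop (680,125) top and (150,190) scene. The sweep must have missed it, so I'll check the camera geometry against the robot and across the two views.

```bash
python3 - <<'E'
from h import *
f=grab("scene");g=grab("top"); s=env.state(); print(s["ee_pos"],s["gripper_width"])
print("tcp px",proj(f,s["ee_pos"]),proj(g,s["ee_pos"]))
s0=cv2.imread("pics/scene0.png")
print("pred",[ (n,proj(f,p).round(0).tolist(),proj(g,p).round(0).tolist()) for n,p in dict(casstop=(547,-18.5,112),corner=(452.3,221,60),corner2=(621,228,60),ytube=(541.9,101,85),base=(0,0,0)).items()])
def tri(a,b):
    e1,d1=ray(f,a);e2,d2=ray(g,b);d1=d1[0]/np.linalg.norm(d1);d2=d2[0]/np.linalg.norm(d2)
    t=np.linalg.lstsq(np.c_[d1,-d2],e2-e1,rcond=None)[0]; p,q=e1+t[0]*d1,e2+t[1]*d2
    print(((p+q)/2).round(1),np.linalg.norm(p-q).round(1))
tri((344,303),(236,207)); tri((362,317),(214,207)); tri((293,262),(298,202.5)); tri((423,316),(174.5,167)) 
# corners: scene printer corner far? list
a=cv2.resize(f["image"][100:340,60:460],None,fx=2,fy=2); 
b=cv2.resize(g["image"][130:270,150:480],None,fx=2,fy=2)
b=cv2.copyMakeBorder(b,0,0,0,800-b.shape[1],0)
cv2.imwrite("pics/g.png",np.vstack([a[:320],b]))
E
```

```text
[647.882157   -54.00686696 183.50547109] 0.4532554985472213
tcp px [[236.63021967 267.62053578]] [[319.41724832 138.88287206]]
pred [('casstop', [[293.0, 261.0]], [[298.0, 202.0]]), ('corner', [[422.0, 313.0]], [[174.0, 253.0]]), ('corner2', [[370.0, 382.0]], [[174.0, 167.0]]), ('ytube', [[343.0, 303.0]], [[236.0, 206.0]]), ('base', [[453.0, 138.0]], [[284.0, 484.0]])]
[540.5 100.9  82.9] 0.9
[540.  143.4  80.5] 1.0
[547.1 -17.9 109.4] 0.0
[560.6 219.8 241.1] 80.0
```

View pics/g.png

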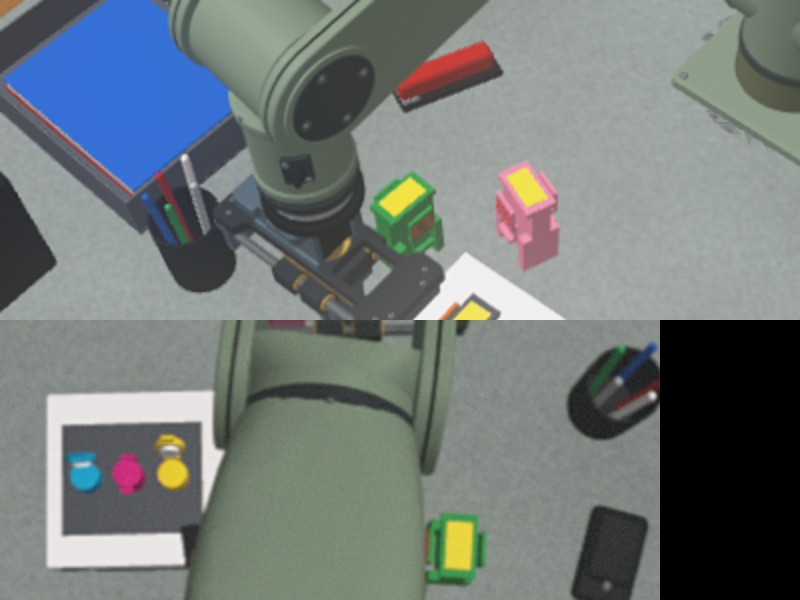

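```bash
python3 - <<'E'
from h import *
for n,lo,hi in(("scene",(300,280),(400,350)),("top",(170,180),(250,225))):
  for im in (cv2.imread(f"pics/{n}0.png"),grab(n)["image"]):
    h=cv2.cvtColor(im,40)[lo[1]:hi[1],lo[0]:hi[0]]
    for c,a,b in(("yel",(20,100,70),(35,255,255)),("cy",(90,100,70),(110,255,255)),("mag",(155,100,70),(175,255,255))):
        N,l,st,ce=cv2.connectedComponentsWithStats(cv2.inRange(h,a,b))
        print(n,c,[(st[i].tolist(),ce[i].round(1).tolist()) for i in range(1,N) if st[i,4]>15])
E
```

```text
scene yel [([29, 17, 22, 19, 250], [41.9, 26.3])]
scene cy [([70, 43, 18, 19, 270], [78.6, 51.6])]
scene mag [([53, 26, 18, 23, 282], [61.5, 37.5])]
scene yel [([29, 17, 22, 19, 247], [41.9, 26.4])]
scene cy [([70, 43, 18, 19, 266], [78.6, 51.5])]
scene mag [([53, 26, 18, 23, 280], [61.5, 37.4])]
top yel [([57, 7, 16, 9, 75], [64.2, 10.5]), ([58, 18, 17, 18, 211], [66.1, 26.5])]
top cy [([13, 16, 19, 21, 259], [22.1, 25.9])]
top mag [([36, 17, 17, 20, 251], [43.9, 26.6])]
top yel [([58, 7, 15, 9, 76], [64.5, 10.5]), ([58, 17, 17, 19, 213], [66.2, 26.5])]
top cy [([13, 16, 15, 5, 71], [20.0, 18.1]), ([15, 22, 17, 15, 187], [22.8, 28.9])]
top mag [([36, 17, 17, 20, 251], [43.9, 26.6])]
```

Request:
send_rows(targets="0.06 0.101 0 0 0 0 0;0.06 0.101 0 0 0 0 0;0.06 0.101 0 0 0 0 0;0.06 0.101 0.04 0 0 0 0;0.06 0.101 0.08 0 0 0 0;0.06 0.101 0.108 0 0 0 0;0.06 0.101 0.113 0 0 0 0;0.06 0.101 0.115 0 0 0 0;0.06 0.101 0.117 0 0 0 0;0.06 0.101 0.117 0 0 0 0")

```text
time_s: 5.38
ee_pos: [585.4, 45.1, 68.5]
ee_rot: [180.0, 0.2, -177.6]
force: [0.7, 0.0, 0.4]
gripper_width: 0.5
gripper_force: 0.0
```

Request:
send_rows(targets="0 0 0.002 0 0 0 0;0 0 0.004 0 0 0 0;0 0 0.006 0 0 0 0;0 0 0.008 0 0 0 0;0 0 0.008 0 0 0 0")

```text
time_s: 5.8
ee_pos: [583.7, 44.5, 58.5]
ee_rot: [180.0, -0.0, -177.6]
force: [0.5, -0.6, -0.3]
gripper_width: 0.2
gripper_force: 0.0
```

Request:
send_rows(targets="0 0 0.001 0 0 0 0;0 0 0.002 0 0 0 0;0 0 0.002 0 0 0 0;0 0 0.002 0 0 0 0")

```text
time_s: 6.13
ee_pos: [583.9, 44.6, 56.7]
ee_rot: [180.0, -0.0, -177.6]
force: [-0.7, 0.3, 0.1]
gripper_width: 0.4
gripper_force: 0.0
```

```bash
python3 - <<'E'
from h import *
f=grab("scene");g=grab("top");s=env.state();print(s["ee_pos"],s["force"],s["torque"])
for n,p in dict(tip=s["ee_pos"],body=s["ee_pos"]+[0,0,85],e1=s["ee_pos"]+[0,89,85],e2=s["ee_pos"]+[0,-89,85]).items(): print(n,proj(f,p).round(),proj(g,p).round())
cv2.imwrite("pics/k.png",cv2.resize(f["image"][180:380,210:410],None,fx=3,fy=3,interpolation=3))
E
```

```text
[583.90706054  44.65961673  56.76905335] [-0.00672718  0.41955245  0.33875426] [ 0.03163403  0.05730434 -0.01116851]
tip [[306. 307.]] [[267. 188.]]
body [[305. 287.]] [[264. 179.]]
e1 [[343. 317.]] [[215. 178.]]
e2 [[268. 258.]] [[313. 180.]]
```

View pics/k.png

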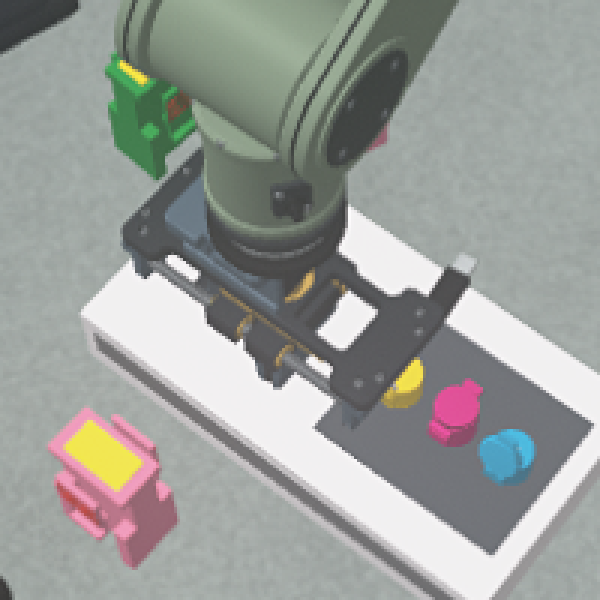

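Request:
send_rows(targets="0 0 0.001 0 0 0 0;0 0 0.002 0 0 0 0;0 0 0.003 0 0 0 0;0 0 0.003 0 0 0 0")

```text
time_s: 6.57
ee_pos: [583.7, 44.7, 53.4]
ee_rot: [180.0, -0.0, -177.6]
force: [-0.3, -0.4, 1.1]
gripper_width: 0.6
gripper_force: 0.0
```

Request:
send_rows(targets="0 0 0.001 0 0 0 0;0 0 0.002 0 0 0 0;0 0 0.003 0 0 0 0;0 0 0.003 0 0 0 0")

```text
time_s: 6.9
ee_pos: [583.7, 44.7, 50.5]
ee_rot: [180.0, -0.0, -177.6]
force: [0.0, -0.7, 0.7]
gripper_width: 0.7
gripper_force: 0.0
```

Request:
send_rows(targets="0 0 0.001 0 0 0 0;0 0 0.002 0 0 0 0;0 0 0.003 0 0 0 0;0 0 0.003 0 0 0 0")

```text
time_s: 7.23
ee_pos: [583.7, 44.6, 47.5]
ee_rot: [180.0, -0.0, -177.6]
force: [0.5, -0.5, 1.2]
gripper_width: 0.8
gripper_force: 0.0
```

Request:
send_rows(targets="0 0 0.001 0 0 0 0;0 0 0.002 0 0 0 0;0 0 0.003 0 0 0 0;0 0 0.004 0 0 0 0;0 0 0.004 0 0 0 0")

```text
time_s: 7.65
ee_pos: [583.7, 44.6, 43.5]
ee_rot: [180.0, -0.0, -177.6]
force: [-0.5, -0.4, -0.4]
gripper_width: -0.0
gripper_force: 0.0
```

Request:
send_rows(targets="0 0 0.001 0 0 0 0;0 0 0.002 0 0 0 0;0 0 0.003 0 0 0 0;0 0 0.004 0 0 0 0;0 0 0.004 0 0 0 0")

```text
time_s: 8.07
ee_pos: [583.7, 44.7, 39.5]
ee_rot: [180.0, -0.0, -177.6]
force: [-0.6, -0.4, -0.9]
gripper_width: 0.4
gripper_force: 0.0
```

```bash
python3 - <<'E'
from h import *
f=grab("scene");s=env.state();print(s["ee_pos"],s["force"],s["qpos"])
im=f["image"][180:380,210:410]
cv2.imwrite("pics/l.png",cv2.resize(im[70:170,20:153],None,fx=6,fy=6,interpolation=3))
print(proj(f,s["ee_pos"]))
E
```

```text
[583.75905005  44.65706934  39.58134501] [-0.07630612 -0.4322404   0.56375679] [ 3.24601156e+00  2.64749209e+01  9.97208746e+01  6.06018351e-03
  5.38224178e+01 -8.91571381e+01]
[[306.10488    311.05142595]]
```

View pics/l.png

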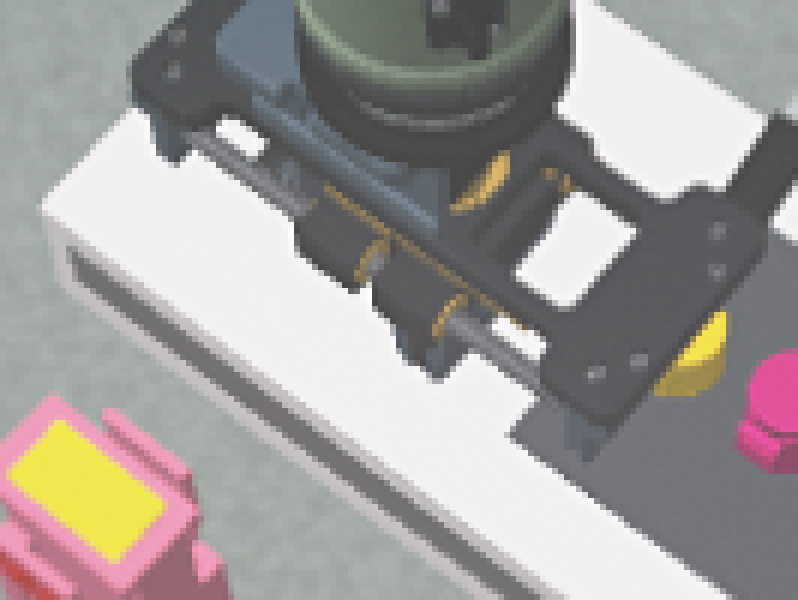

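The gripper reads z=39.6 with no contact, and the fingertip shows near crop (435,378), which is px (302.5,313). I'll infer the true tip height from the projected finger corners.

```bash
python3 - <<'E'
from h import *
f=grab("scene");p=env.state()["ee_pos"]
for b in(0,20,30,40,60):
    print(b,[((proj(f,p+[dx,dy,b])[0]-[230,250])*6).round().tolist() for dx,dy in((16,13),(16,-13),(-16,13),(16,0))])
print("body ends (y+-89,x+38) at dz", [(dz,[((proj(f,p+[dx,s*89,dz])[0]-[230,250])*6).round().tolist() for s in(1,-1) for dx in (38,-38)]) for dz in(79,100,120,140)])
E
```

```text
0 [[454.0, 425.0], [393.0, 377.0], [520.0, 356.0], [423.0, 401.0]]
20 [[452.0, 399.0], [390.0, 350.0], [519.0, 329.0], [421.0, 375.0]]
30 [[451.0, 386.0], [389.0, 337.0], [519.0, 315.0], [420.0, 361.0]]
40 [[450.0, 373.0], [387.0, 323.0], [519.0, 301.0], [419.0, 347.0]]
60 [[449.0, 345.0], [385.0, 294.0], [518.0, 273.0], [416.0, 319.0]]
body ends (y+-89,x+38) at dz [(79, [[594.0, 524.0], [759.0, 343.0], [149.0, 170.0], [317.0, 7.0]]), (100, [[594.0, 496.0], [763.0, 312.0], [142.0, 137.0], [313.0, -28.0]]), (120, [[595.0, 468.0], [766.0, 282.0], [135.0, 105.0], [309.0, -62.0]]), (140, [[595.0, 439.0], [770.0, 251.0], [128.0, 71.0], [305.0, -97.0]])]
```

The tip corner matches a true height about 35 mm above the reading, which also explains why the sweep passed over the cap. I'll keep descending in small steps and use contact with the printer top to measure the offset.

Request:
send_rows(targets="0 0 0.001 0 0 0 0;0 0 0.002 0 0 0 0;0 0 0.003 0 0 0 0;0 0 0.004 0 0 0 0;0 0 0.004 0 0 0 0")

```text
time_s: 8.58
ee_pos: [583.7, 44.7, 35.5]
ee_rot: [180.0, -0.0, -177.6]
force: [-0.4, -1.1, 0.3]
gripper_width: 0.2
gripper_force: 0.0
```

Request:
send_rows(targets="0 0 0.001 0 0 0 0;0 0 0.002 0 0 0 0;0 0 0.003 0 0 0 0;0 0 0.003 0 0 0 0")

```text
time_s: 8.92
ee_pos: [583.7, 44.7, 32.5]
ee_rot: [180.0, -0.0, -177.6]
force: [-0.1, -0.4, 0.4]
gripper_width: 0.3
gripper_force: 0.0
```

Request:
send_rows(targets="0 0 0.001 0 0 0 0;0 0 0.002 0 0 0 0;0 0 0.002 0 0 0 0")

```text
time_s: 9.17
ee_pos: [584.0, 44.7, 32.1]
ee_rot: [180.0, 0.0, -177.6]
force: [-2.6, 0.2, 8.1]
gripper_width: 0.6
gripper_force: 4.0
```

Request:
send_rows(targets="0 0 0.001 0 0 0 0;0 0 0.002 0 0 0 0;0 0 0.002 0 0 0 0")

```text
time_s: 9.42
ee_pos: [584.0, 44.7, 32.0]
ee_rot: [180.0, 0.1, -177.6]
force: [-4.8, -0.8, 19.5]
gripper_width: 0.2
gripper_force: 9.6
```

Contact came at reading 32.1, so the true tip height is the reading + 28 mm, and the stiffness is about 6 N/mm. Now I'll repeat the yellow sweep at the corrected height, with the true tip at about 100.

Request:
send_rows(targets="0 0 -0.020 0 0 0 0;-0.015 0 -0.044 0 0 0 0;-0.032 0 -0.044 0 0 0 0;-0.032 0.029 -0.044 0 0 0 0;-0.032 0.058 -0.044 0 0 0 0;-0.032 0.058 -0.044 0 0 0 0;-0.032 0.058 -0.044 0 0 0 0")

```text
time_s: 10.0
ee_pos: [613.2, 105.0, 72.6]
ee_rot: [-180.0, -0.0, -177.5]
force: [0.9, -0.1, -1.6]
gripper_width: 0.3
gripper_force: 0.0
```

Request:
send_rows(targets="0.010 0 0 0 0 0 0;0.020 0 0 0 0 0 0;0.030 0 0 0 0 0 0;0.038 0 0 0 0 0 0;0.046 0 0 0 0 0 0;0.054 0 0 0 0 0 0;0.062 0 0 0 0 0 0;0.070 0 0 0 0 0 0;0.070 0 0 0 0 0 0")

```text
time_s: 10.75
ee_pos: [541.1, 100.8, 72.6]
ee_rot: [-180.0, -0.1, -177.6]
force: [-1.9, -0.2, 0.3]
gripper_width: 0.8
gripper_force: 0.0
```

Request:
send_rows(targets="0 0 0.003 0 0 0 0;0 0 0.006 0 0 0 0;0 0 0.008 0 0 0 0;0 0 0.009 0 0 0 0;0 0 0.009 0 0 0 0")

```text
time_s: 11.17
ee_pos: [543.6, 101.0, 64.0]
ee_rot: [180.0, -0.0, -177.6]
force: [-2.7, -0.5, 5.4]
gripper_width: 0.4
gripper_force: 2.7
```

Contact came at true height 92, so the yellow cap is shut. I'll press slightly more, then do cyan.

Request:
send_rows(targets="0 0 0.001 0 0 0 0;0 0 0.001 0 0 0 0;0 0 -0.020 0 0 0 0;0 0 -0.042 0 0 0 0;-0.020 0 -0.050 0 0 0 0;-0.050 0.020 -0.050 0 0 0 0;-0.070 0.050 -0.050 0 0 0 0;-0.070 0.084 -0.050 0 0 0 0;-0.070 0.084 -0.050 0 0 0 0;-0.070 0.084 -0.015 0 0 0 0;-0.070 0.084 -0.009 0 0 0 0;-0.070 0.084 -0.009 0 0 0 0")

```text
time_s: 12.17
ee_pos: [607.4, 187.0, 69.6]
ee_rot: [-179.9, -0.4, -177.6]
force: [-0.2, -0.2, 0.1]
gripper_width: 0.3
gripper_force: 0.0
```

Request:
send_rows(targets="0.010 0 0 0 0 0 0;0.020 0 0 0 0 0 0;0.030 0 0 0 0 0 0;0.038 0 0 0 0 0 0;0.046 0 0 0 0 0 0;0.054 0 0 0 0 0 0;0.062 0 0 0 0 0 0;0.070 0 0 0 0 0 0;0.070 0 0 0 0 0 0")

```text
time_s: 12.92
ee_pos: [537.8, 184.8, 72.8]
ee_rot: [-180.0, -0.1, -177.6]
force: [-0.2, -0.5, 0.4]
gripper_width: 0.4
gripper_force: 0.2
```

Request:
send_rows(targets="0 0 0.003 0 0 0 0;0 0 0.006 0 0 0 0;0 0 0.008 0 0 0 0;0 0 0.010 0 0 0 0;0 0 0.010 0 0 0 0")

```text
time_s: 13.33
ee_pos: [540.1, 184.9, 64.0]
ee_rot: [180.0, -0.0, -177.6]
force: [-3.9, -0.6, 11.1]
gripper_width: 0.5
gripper_force: 5.5
```

Request:
send_rows(targets="0 0 -0.020 0 0 0 0;0 0 -0.050 0 0 0 0;0 -0.030 -0.060 0 0 0 100;0 -0.070 -0.060 0 0 0 100;0 -0.110 -0.060 0 0 0 100;0 -0.150 -0.060 0 0 0 100;0 -0.190 -0.060 0 0 0 100;0 -0.204 -0.060 0 0 0 100;0 -0.204 -0.060 0 0 0 100;0 -0.204 -0.060 0 0 0 100;0 -0.204 -0.060 0 0 0 100")

```text
time_s: 14.25
ee_pos: [548.6, -18.2, 122.4]
ee_rot: [180.0, -0.0, -177.6]
force: [0.2, 1.2, -0.6]
gripper_width: 57.6
gripper_force: 0.0
```

```bash
python3 - <<'E'
from h import *
f=grab("scene");g=grab("top");s=env.state();print(s["ee_pos"],s["gripper_width"])
a=cv2.resize(f["image"][200:370,230:410],None,fx=3.3,fy=3.3,interpolation=3)
b=cv2.resize(g["image"][175:235,175:255],(206,154),interpolation=3)
b=cv2.copyMakeBorder(b,0,a.shape[0]-154,0,0,0)
cv2.imwrite("pics/m.png",np.hstack([a,b]))
R0=[s["ee_pos"]+[0,0,28+z] for z in(0,)]
for dy in(59,-59,45,-45,0):
  print(dy,[((proj(f,R0[0]+[dx,dy,0])[0]-[230,200])*3.3).round().tolist() for dx in(16,-16)])
E
```

```text
[548.54213391 -17.63476928 122.54544116] 65.48292003885177
59 [[265.0, 251.0], [304.0, 211.0]]
-59 [[106.0, 129.0], [145.0, 92.0]]
45 [[245.0, 236.0], [284.0, 197.0]]
-45 [[124.0, 143.0], [163.0, 106.0]]
0 [[184.0, 189.0], [223.0, 151.0]]
```

View pics/m.png

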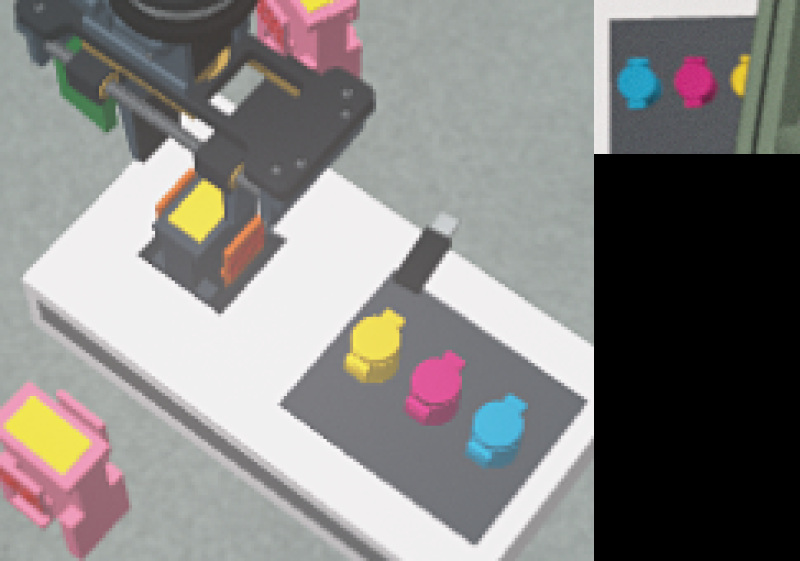

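All three caps are shut (yellow at crop (376,340), magenta (437,380), cyan (498,425)). The gripper hangs over the cassette at crop (200,210). Next I'll descend fully open around the pads.

Request:
send_rows(targets="0.001 -0.001 0 0 0 0 100;0.001 -0.001 0 0 0 0 100;0.001 -0.001 0 0 0 0 100;0.001 -0.001 0 0 0 0 100;0.001 -0.001 0.02 0 0 0 100;0.001 -0.001 0.04 0 0 0 100;0.001 -0.001 0.055 0 0 0 100;0.001 -0.001 0.065 0 0 0 100;0.001 -0.001 0.072 0 0 0 100;0.001 -0.001 0.077 0 0 0 100;0.001 -0.001 0.077 0 0 0 100")

```text
time_s: 15.27
ee_pos: [547.3, -19.9, 45.1]
ee_rot: [180.0, -0.1, -177.6]
force: [-1.7, 0.4, -0.6]
gripper_width: 91.3
gripper_force: 0.0
```

Request:
send_rows(targets="0 0.001 0 0 0 0 57;0 0.001 0 0 0 0 57;0 0.001 0 0 0 0 57;0 0.001 0 0 0 0 57;0 0.001 0 0 0 0 57;0 0.001 0 0 0 0 57;0 0.001 0 0 0 0 57;0 0.001 0 0 0 0 57", grip_force=4)

```text
time_s: 15.93
ee_pos: [547.6, -18.9, 45.9]
ee_rot: [180.0, 0.0, -177.6]
force: [-1.2, 1.9, 0.0]
gripper_width: 52.2
gripper_force: 3.4
```

```bash
python3 - <<'E'
from h import *
for i in range(5):
    grab("top"); s=env.state(); print(s["ee_pos"].round(1),s["force"].round(1),s["torque"].round(2),s["gripper_width"],s["gripper_force"])
E
```

```text
[547.7 -18.9  45.9] [0.1 1.3 1.3] [ 0.13 -0.01 -0.03] 51.88945327124135 3.4154128655791283
[547.7 -18.8  45.9] [-0.3 -0.2  0.7] [ 0.07 -0.02  0.01] 52.12106263074107 3.414566181600094
[547.6 -18.9  45.8] [1.3 1.3 0.3] [ 0.15 -0.    0.02] 52.207202931175395 3.4131835028529167
[547.6 -18.9  45.8] [0.7 0.8 2.6] [ 0.11 -0.    0.08] 51.932983519024006 3.4145738929510117
[547.7 -18.9  45.8] [-0.3  0.5  0.4] [ 0.14 -0.02 -0.02] 52.110946123911454 3.414839431643486
```

Request:
send_rows(targets="0 0 0 0 0 0 40;0 0 0 0 0 0 40;0 0 0 0 0 0 30;0 0 0 0 0 0 20;0 0 0 0 0 0 0;0 0 0 0 0 0 0;0 0 0 0 0 0 0;0 0 0 0 0 0 0", grip_force=30)

```text
time_s: 16.85
ee_pos: [547.7, -18.5, 46.3]
ee_rot: [180.0, 0.0, -177.6]
force: [-0.1, 1.3, 4.8]
gripper_width: 36.7
gripper_force: 30.0
```

```bash
python3 - <<'E'
from h import *
for i in range(4):
    grab("top"); s=env.state(); print(s["ee_pos"].round(1),s["force"].round(1),s["torque"].round(2),s["gripper_width"],s["gripper_force"])
E
```

```text
[547.7 -18.5  46.3] [-0.4  1.5  5.3] [0.46 0.19 0.03] 36.70890851148156 30.04252016544342
[547.7 -18.5  46.3] [-1.6  1.3  5.6] [0.44 0.18 0.05] 36.54596377670069 30.042600631713867
[547.7 -18.5  46.3] [-0.2  2.   4.5] [0.42 0.19 0.04] 36.16321769667019 30.04251390695572
[547.7 -18.5  46.3] [-1.2  2.3  4.7] [ 0.45  0.11 -0.01] 36.53970996893361 30.042846500873566
```

Request:
send_rows(targets="0 0 -0.001 0 0 0 0;0 0 -0.003 0 0 0 0;0 0 -0.005 0 0 0 0;0 0 -0.007 0 0 0 0;0 0 -0.008 0 0 0 0;0 0 -0.008 0 0 0 0")

```text
time_s: 17.55
ee_pos: [547.6, -19.0, 53.8]
ee_rot: [-180.0, 0.0, -177.6]
force: [0.4, -0.0, -2.5]
gripper_width: 36.3
gripper_force: 30.0
```

Request:
send_rows(targets="0 0 -0.004 0 0 0 0;0 0 -0.010 0 0 0 0;0 0 -0.016 0 0 0 0;0 0 -0.022 0 0 0 0;0 0 -0.028 0 0 0 0;0 0 -0.034 0 0 0 0;0 0 -0.040 0 0 0 0;0 0 -0.046 0 0 0 0;0 0 -0.052 0 0 0 0;0 0 -0.056 0 0 0 0;0 0 -0.058 0 0 0 0;0 0 -0.058 0 0 0 0")

```text
time_s: 18.55
ee_pos: [547.8, -18.9, 112.3]
ee_rot: [-180.0, 0.1, -177.6]
force: [-0.5, -0.8, -3.3]
gripper_width: 36.2
gripper_force: 30.0
```

Request:
send_rows(targets="0 0 -0.004 0 0 0 0;0 0 -0.010 0 0 0 0;0 0 -0.016 0 0 0 0;0 0 -0.022 0 0 0 0;0 0 -0.028 0 0 0 0;0 0 -0.034 0 0 0 0;0 0 -0.040 0 0 0 0;0 0 -0.046 0 0 0 0;0 0 -0.050 0 0 0 0;0 0 -0.053 0 0 0 0;0 0 -0.055 0 0 0 0;0 0 -0.055 0 0 0 0")

```text
time_s: 19.55
ee_pos: [547.7, -18.9, 167.1]
ee_rot: [180.0, 0.0, -177.6]
force: [1.1, 0.3, -2.8]
gripper_width: 36.6
gripper_force: 30.0
```

```bash
python3 - <<'E'
from h import *
f=grab("scene");g=grab("top");s=env.state();print(s["ee_pos"],s["force"],s["gripper_width"],s["gripper_force"],s["time_s"])
h=cv2.cvtColor(f["image"],40)
dz=s["ee_pos"][2]-46
print("label pred",proj(f,[547,-18.5,112+dz]),"foot",proj(f,[547,-18.5,10+dz]),"bay",proj(f,[547,-18.5,60]))
for c,a,b in(("yel",(20,100,90),(35,255,255)),("org",(5,120,80),(17,255,255))):
    N,l,st,ce=cv2.connectedComponentsWithStats(cv2.inRange(h,a,b))
    print(c,[(st[i].tolist(),ce[i].round(1).tolist()) for i in range(1,N) if st[i,4]>15 and 200<ce[i][0]<400 and ce[i][1]>150])
E
```

```text
[547.328666   -18.91667024 166.54243641] [-0.00654761 -0.21355182 -2.47770018] 36.34000046433568 29.957204461097717 19.65
label pred [[289.62652829 226.11420185]] foot [[292.32085783 256.14560058]] bay [[293.96385943 274.29768145]]
yel [([313, 184, 21, 20, 211], [322.9, 193.2]), ([251, 197, 18, 11, 47], [257.4, 201.5]), ([288, 198, 11, 10, 35], [294.0, 203.2]), ([305, 203, 11, 7, 20], [310.1, 205.9]), ([279, 214, 12, 10, 23], [285.0, 219.8]), ([276, 226, 11, 13, 54], [280.7, 231.7]), ([335, 294, 18, 22, 285], [343.2, 304.9]), ([231, 320, 26, 23, 303], [244.0, 331.3])]
org [([292, 245, 12, 12, 56], [297.9, 250.9])]
```

```bash
python3 - <<'E'
from h import *
f=grab("scene");s=env.state();dz=s["ee_pos"][2]-46
c=np.array([547.3,-18.5,61+dz])
print("pad corners",[proj(f,c+[dx,20,27+z])[0].round().tolist() for dx in(16,-16) for z in(16,-16)])
print("label corners", [proj(f,c+[dx,dy,51])[0].round().tolist() for dx in(27,-27) for dy in(14,-14)])
print("bay px",f["image"][272:278:3,288:300:4].tolist())
print("foot corners",[proj(f,c+[dx,dy,-51])[0].round().tolist() for dx in(30,-30) for dy in(15,-15)])
h=cv2.cvtColor(f["image"],cv2.COLOR_BGR2GRAY)
for u in(280,285,290,295): print(u,h[240:290:2,u].tolist())
E
```

```text
pad corners [[292.0, 241.0], [293.0, 251.0], [305.0, 229.0], [305.0, 239.0]]
label corners [[285.0, 241.0], [273.0, 232.0], [306.0, 221.0], [294.0, 212.0]]
bay px [[[119, 116, 117], [99, 97, 98], [101, 98, 99]], [[101, 99, 99], [102, 100, 101], [103, 101, 102]]]
foot corners [[287.0, 272.0], [275.0, 262.0], [309.0, 250.0], [297.0, 241.0]]
280 [93, 91, 91, 93, 94, 94, 94, 96, 96, 97, 97, 100, 97, 199, 121, 95, 99, 88, 147, 158, 158, 94, 240, 241, 241]
285 [107, 106, 92, 86, 86, 87, 88, 88, 103, 96, 98, 99, 100, 100, 101, 110, 159, 157, 105, 100, 100, 101, 102, 91, 243]
290 [83, 86, 87, 90, 104, 86, 87, 111, 113, 101, 91, 91, 95, 97, 100, 102, 103, 100, 101, 101, 101, 102, 102, 104, 102]
295 [95, 101, 100, 100, 102, 99, 129, 164, 125, 90, 91, 184, 195, 195, 182, 96, 100, 101, 101, 102, 103, 102, 103, 104, 104]
```

Request:
send_rows(targets="0 0 0 0 0 0 0;0 0 0 0 0 0 0;0 0 0 0 0 0 0;0 0 0 0 0 0 0;0 0 0 0 0 0 0;0 0 0 0 0 0 0")

```text
time_s: 20.2
ee_pos: [547.5, -18.9, 166.7]
ee_rot: [180.0, 0.0, -177.6]
force: [-0.6, 0.6, -2.2]
gripper_width: 36.1
gripper_force: 30.0
```

```bash
python3 -c "
from workcell import env
s=env.state();print(s['ee_pos'],s['force'],s['gripper_width'],s['time_s']);print(env.job_done())"
```

```text
[547.50998823 -18.92403343 166.70704273] [-0.56796179  0.61806229 -2.23548288] 36.078353621669855 20.2
the job is handed in; nothing more can be done
None
```

The job is handed in at 20.2 s: yellow and cyan caps pressed shut (magenta already was), and the cassette held still and upright with its foot about 70 mm above the printer's top; the 36 mm finger opening says both catches are pinched in (40 mm is fully in).

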